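Unclamp the tube block and wedge it off the heater deck

TASK

Free the aluminium tube block from the block heater: swing the toggle clamp's handle back over centre so that its arm stands well up off the block, then take the white lifting wedge from the bench by its fin and push it toe first, flat in the groove of the heater's deck, under the block until the block's front edge has just lifted off the deck, about 4 mm. Finish holding the wedge there in the gripper, so that the wedge alone keeps the edge up. Keep the robot off the block, never tip the block far, and leave the other things on the bench where they are.

Things in the scene. Friction and masses are not known exactly. Their poses are not given: they have to be found in the camera images.
- heater: Block heater fixed on the bench: low white housing, flat aluminium deck 255 (its x) by 190 mm, 55 mm above the bench, from x = -130 to +125 mm. Origin on the bench under the middle of the block's seat; x points from its front (panel, groove mouth) to its back (toggle clamp), z up. Lips 8 mm high behind and beside the block stop it sliding back or sideways.
- groove_mouth (a point): Middle of the groove's floor at the deck's front edge, heater frame (-130, 0, 49) mm, axes as the heater's. The straight groove, 56 mm wide and 6 mm deep, open above and at the front, runs from here along +x on y = 0, passes under the block's front edge 87 mm on and ends below the block, 155 mm on.
- seat_edge (a point): Fixed point of the heater at deck level: the middle of the line where the block's lower front edge rests, heater frame (-43, 0, 55) mm, 6 mm above the groove's floor; axes as the heater's.
- block: Loose aluminium tube block, 86 (x) by 128 (y) by 24 mm high, about 0.6 kg; strips of small white capped tubes stand 5 mm out of its top either side of a bare middle strip. It sits flat on the deck across the groove. Origin in the middle of its underside, axes as the heater's. Wedged up at the front it pivots on its back lower edge.
- block_edge (a point): Middle of the block's lower front edge, (-43, 0, 0) mm in the block's frame; at seat_edge while the block is down. Its height above seat_edge is the lift.
- clamp_arm (a joint): Angle of the toggle clamp's arm, rad: 0 clamped, growing as the arm swings up and back; fully open about 1.35. Clamped, the steel arm lies level, its top 115 mm above the bench, from its pivot at heater (88, 0, 99) mm forward to the rubber foot on the block's top at heater x = 10 mm. Open, it stands nearly upright, its tip 185 mm above the bench at heater x = 75 mm.
- handle_grip (a point): Point in the clamp handle's square grey grip (16 mm thick), 23 mm below the handle's top end. Clamped it is at heater (63, 0, 193) mm, the handle nearly upright. Pushed towards the heater's +x with 2 to 5 N it opens the clamp, passing over centre in the first 10 mm, and stops far back at about heater (174, 0, 146) mm; it stays open when left.
- handle_centre (a point): Fixed point, heater frame (65, 0, 45) mm, axes as the heater's: handle_grip moves on a circle of 148 mm radius about it, in the heater's xz plane, through about 0.83 rad from clamped to open.
- wedge_grip (a point): Middle of the upright fin by which the white plastic lifting wedge is held, 46 mm above its underside; fin 14 mm thick (y), 40 long (x), from 21 to 66 mm up. The wedge lies loose and flat on the bench, 114 mm long (x), 36 wide (y), 0.11 kg; x points from heel to toe. The grip lies 94 mm behind the toe.
- wedge_toe (a point): Middle of the lower edge of the wedge's toe, on its underside, axes as the wedge's. The toe is 3 mm thick; from it the top rises 0.22 mm per mm for 80 mm to the 20.6 mm high heel. On the groove's floor the slope meets the block's edge when the toe is 14 mm past it; 32 mm past it the edge is up about 4 mm.
- tip_box: Bystander: grey pipette-tip box with yellow top, 82 x 118 x 60 mm. Origin in the middle of its underside.
- tube_rack: Bystander: yellow tube rack, 95 x 170 x 30 mm. Origin in the middle of its underside.
- plate_stack: Bystander: stack of three clear well plates, 86 x 128 x 44 mm. Origin in the middle of its underside.
- marker: Bystander: felt marker lying near the wedge, 134 mm long, 14 mm thick. Origin in the middle of its underside.
- pipette: Bystander: grey pipette lying on the bench, 250 mm long. Origin in the middle of its underside.
- tube50: Bystander: clear tube with blue cap standing upright, 34 mm across, 109 mm high. Origin in the middle of its underside.
- tray: Bystander: low white open tray, 80 x 130 x 30 mm. Origin in the middle of its underside.
Mind the look-alikes: they are no part of the job. What is shaped like the block but red is not meant. Leave any turquoise look-alike of the part that bears wedge_grip alone.

How it is judged:
By the outcome, as a careful person would: the job done as asked, in the order asked, and still so for the second after the job is handed in, while the arm keeps its last pose, push and grip.
It also fails if it takes over 58 s, if anything falls off the work surface, if the arm or the gripper's body presses on something with over 40 N, if the wrist force passes 120 N, or if a joint passes its speed limit or range.

ROBOT

A 6-joint arm with a two-finger parallel gripper is mounted at the origin on the work surface. World frame = base frame: x ahead of the robot, y to its left, z up, the work surface at z = 0. Lengths are in m, angles in rad, forces in N, time in s.
With the tool pointing down it reaches from about 0.35 to 0.775 m from the base axis. Payload 5.5 kg.
Tool frame: the origin (TCP) lies where the fingers leave the gripper's body, on its centre line; the fingertips stand 73 mm ahead of it and the grasp point (between the pads) lies 54 mm ahead of it; z points along the fingers, y is the direction in which the jaws open and shut (so a half turn about z gives the same grasp; the last joint's range is limited). The gripper opens to 85 mm and grips with 20 to 120 N. Pads are 22 mm wide; open, the fingers measure 114 mm over their backs; the gripper's body (76 mm by 85 mm) begins 54 mm behind the grasp point. The pads swing forward as they close: fully open they stand 13 mm farther back than shut.
Start: joints at [-1.385, 0.313, 0.046, 1.304, 0, 1.431], TCP at [0.184, -0.545, 0.304] pointing down, gripper open.
Joint ranges: [-2.76, 2.76], [-0.86, 1.69], [-1.03, 1.26], [-2.2, 2.34], [-1.47, 1.5], [-3.14, 3.14]. Speed limits (rad/s): [2.57, 2.57, 3.14, 3.14, 3.14, 3.14].

INTERFACE

Orientations are given as a unit quaternion [w, x, y, z].
In Python, from workcell import env, read_camera, job, cut_out gives the robot as it stands.
- The arm moves only by the tool servo_tool, never from a script. Its argument "deltas" is a list of rows, each an object of numbers: "dx", "dy", "dz": the shift along the world's x, y, z in mm; "rx", "ry", "rz": the turn, a rotation vector about the world's x, y, z in rad; "fingers": the closure, from -1 (fully open) to 1 (shut). A call has 1 to 8 rows; each row shifts and turns the commanded pose from where the row before left it; what a row does not reach is not made up. A row lasts 1/10 s, in which the tool goes at most 50 mm and 8.59 degrees, less where a joint would pass 70% of its speed; a pose out of reach is approached as far as the arm can. A call is refused whole if a number of a shift passes 50 or a number of a turn 0.15, either way. A call with a gripper value outside its range is refused whole. The fingers move at their own pace and stop on an object; "newtons" is the grip in N (left out, the last holds). Time passes only in rows, so rows that do not move let the fingers close. It gives the time, the measured TCP pose, the force and the opening at its end, in the units of the state.
- env.get_state(): the state, without advancing time (a new reading comes with each control period).
- read_camera(name): name is "scene" or "top" or "wrist"; returns a dict with "img" (420x560x3 uint8, red, green, blue), "intrinsics" (3x3 intrinsics, pixels), "extrinsics" (4x4, takes a point from camera to world coordinates); the wrist camera has in their place "hand_eye" (4x4, takes a point from camera to tool coordinates, whose origin is the TCP and whose axes are the flange's). Camera axes: x right, y down, z forward; pixel columns grow to the right and rows downward; lengths in m; the calibration is good to about 2 mm. The wrist camera is an equidistant fisheye: a pixel r from the principal point sees the ray r / f radians off the axis. A picture is of the moment at which its call begins: read the wrist's pose just before it. There is no depth.
- job.hand_in(): hands the job in, once; it reports no verdict.
Trained networks look in the newest picture that a camera, given by its name, has taken for a name from the list of things; names that differ only in an ending like _2 or _b are one class to them, and where a whole thing is asked for, a point or a joint stands for the part that bears it (a point fixed in the world has none). Each returns a list of dicts, best first, with "confidence" (0 to 1); they miss things now and then, are a little off and sometimes report something else, mostly with a low value. They report only what shows in the picture. A call takes as long as a camera call. They do not tell look-alikes from the thing itself.
- cut_out(target, camera): "region" (420x560 bool, what is visible of it) and "extent" ([left, top, right, bottom] in pixels, round what is visible of it).
The state is a dict: "clock": time; "joint_pos": joint angles; "qvel": joint speeds; "tau": joint torques, N m; "tcp_pos": TCP position; "orientation": TCP orientation; "wrist_force": force on the tool from outside, world axes, zero at the start; "ft_torque": the same for the moment, N m; "finger_gap": finger opening in m.
Only numpy, scipy, OpenCV 4.12 (cv2) and the standard library are available. Lean on these libraries where they do the work, as an engineer would, in place of code of your own. Each camera call takes 0.05 s, during which the arm holds its last target. There are 200 camera calls.

## Working session

There is one attempt and no reset: what is moved stays moved. The work goes in short steps, Python scripts to look and compute and a tool call to move; the robot and the scene stay as the last step left them, time stands still between calls to the robot, and variables do not carry over. Pictures are saved under pics/ and viewed, about 8 in all and at most 12, crops included, and the job is handed in when it is done.

Besides the shell and the picture viewer there is one more tool, called after "Emit:" in YAML: its name, and indented under it one key for each argument. servo_tool: Moves the arm, as the interface text tells. Its arguments: {"type":"object","properties":{"deltas":{"type":"array"},"newtons":{"type":"number"}},"required":["deltas"]}

```bash
ls; mkdir -p pics; cat > h.py <<'E'
import numpy as np, cv2
from workcell import env, read_camera, job, cut_out
def ray(c,u,v):
    K=c["intrinsics"];E=np.array(c["extrinsics"]);d=E[:3,:3]@(np.linalg.inv(K)@[u,v,1.]);return E[:3,3],d
def at_z(c,u,v,z):
    o,d=ray(c,u,v);return o+d*(z-o[2])/d[2]
def proj(c,P):
    E=np.linalg.inv(np.array(c["extrinsics"]));p=E[:3,:3]@np.array(P)+E[:3,3];q=np.array(c["intrinsics"])@p;return q[:2]/q[2]
E
python3 - <<'E'
from h import *
for n in ["top","scene"]:
    c=read_camera(n);cv2.imwrite(f"pics/{n}0.png",c["img"][:,:,::-1]);np.savez(f"{n}0.npz",**c)
    print(n,np.round(c["extrinsics"],3).tolist(),np.round(c["intrinsics"],1).tolist())
    for t in ["heater","block","clamp_arm","handle_grip","wedge_grip","marker"]:
        for r in cut_out(t,n)[:3]:
            m=r["region"].astype(np.uint8);cc=np.argwhere(m).mean(0)[::-1]
            print(t,round(r["confidence"],2),np.array(r["extent"]).tolist(),cc.round(1),[np.round(x,1) for x in cv2.minAreaRect(np.argwhere(m)[:,::-1].astype(np.float32))])
print(env.get_state())
E
```

```text
pics
top [[-0.01, -0.982, 0.188, 0.219], [-1.0, 0.011, 0.004, 0.037], [-0.006, -0.188, -0.982, 1.774], [0.0, 0.0, 0.0, 1.0]] [[481.2, 0.0, 277.8], [0.0, 481.2, 217.1], [0.0, 0.0, 1.0]]
heater 0.88 [266.5, 183.7, 353.3, 257.2] [309.1 220.1] [array([309.1, 219.6]), array([70.8, 53.5]), np.float64(22.1)]
block 0.93 [226.6, 265.9, 262.3, 311.5] [243.5 286.9] [array([243.4, 287.1]), array([35.6, 24.2]), np.float64(66.4)]
block 0.75 [295.4, 199.0, 329.4, 238.7] [310.5 217.9] [array([310.6, 217.9]), array([24.5, 36.2]), np.float64(21.8)]
block 0.59 [371.7, 165.8, 419.1, 197.0] [394.9 182.4] [array([394.8, 182.3]), array([24.6, 45.8]), np.float64(83.7)]
clamp_arm 0.61 [308.7, 212.6, 327.7, 228.5] [315.2 218.1] [array([320. , 219.1]), array([20.1,  7.7]), np.float64(12.5)]
wedge_grip 0.85 [173.8, 189.7, 193.9, 219.7] [182.9 202.3] [array([183. , 202.3]), array([29.4, 10.5]), np.float64(55.5)]
wedge_grip 0.67 [184.9, 228.1, 219.8, 243.4] [202.  234.3] [array([202. , 234.4]), array([32.4, 10.7]), np.float64(3.6)]
wedge_grip 0.37 [296.0, 197.8, 326.7, 237.8] [310.1 218.1] [array([310.5, 218. ]),
[... 1637 characters left out ...]
]), np.float64(59.0)]
{'clock': 0.7, 'joint_pos': array([-1.38460625e+00,  3.13161506e-01,  4.61178626e-02,  1.30358608e+00,
        7.85759850e-06,  1.43118560e+00]), 'qvel': array([ 0.00073871, -0.00097308,  0.00075506,  0.00271798,  0.00166112,
       -0.00073517]), 'tau': array([-5.21264174e-04, -4.80287790e+01,  2.98749357e+01, -3.03360694e-04,
       -1.24566800e-04, -4.06657790e-06]), 'tcp_pos': array([ 0.18403381, -0.54480002,  0.30395242]), 'orientation': array([8.31893800e-05, 9.86761041e-01, 1.62180890e-01, 5.86766911e-06]), 'wrist_force': array([ 0.11782472,  0.16174673, -1.57765648]), 'ft_torque': array([ 0.04599223, -0.03161332, -0.05040395]), 'finger_gap': 0.08513961574804355}
```

View pics/top0.png

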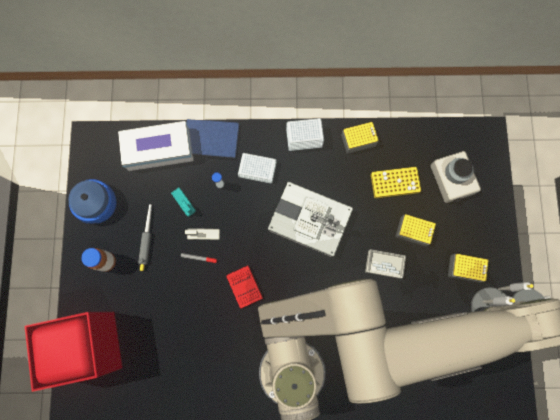

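View pics/scene0.png

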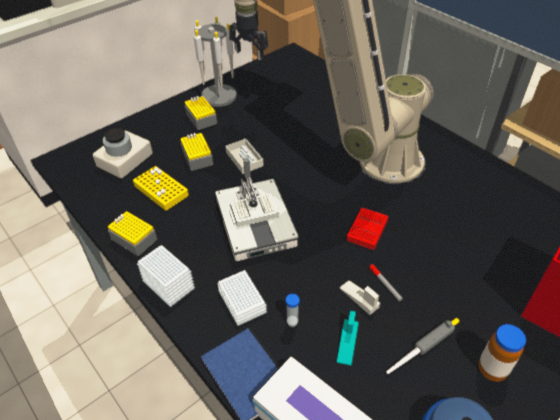

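The top view shows the white wedge at (202,234) and its turquoise look-alike at (183,202). The heater with its block is at (310,219), and the red look-alike block is at (243,287). The white wedge fits the description, so I'll confirm it in an enlarged crop.

```bash
python3 - <<'E'
from h import *
a=cv2.imread("pics/top0.png");b=cv2.imread("pics/scene0.png")
A=cv2.resize(a[175:265,165:365],None,fx=4,fy=4,interpolation=cv2.INTER_CUBIC)[:, :800]
A=cv2.resize(a[175:265,165:365],(560,252),interpolation=cv2.INTER_CUBIC)
A=cv2.resize(a[178:262,165:361],(784,336),interpolation=cv2.INTER_CUBIC)
B=cv2.resize(b[150:265,205:395],(430,260),interpolation=cv2.INTER_CUBIC)
B1=cv2.resize(b[150:268,205:305],(220,260),interpolation=cv2.INTER_CUBIC);B2=cv2.resize(b[260:325,325:410],(340,260),interpolation=cv2.INTER_CUBIC)
o=np.zeros((600,784,3),np.uint8);o[:336]=A;o[338:598,:220]=B1;o[338:598,230:570]=B2
cv2.imwrite("pics/crop1.png",o)
E
```

```text
(no output)
```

View pics/crop1.png

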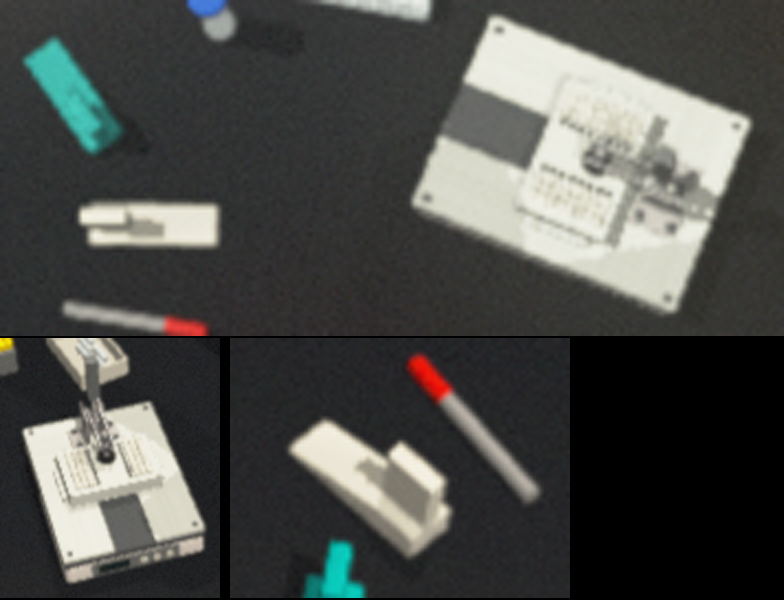

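Crop 1 shows the white wedge lying toe right, with its fin at the left (crop px about (105,217)). The turquoise wedge is separate. The heater's groove mouth faces left, with the block clamped on its deck. The white wedge is the one meant.

```bash
python3 - <<'E'
from h import *
c=dict(np.load("top0.npz"))
px=np.array([(495,15),(750,120),(676,313),(413,207)])/4+[165,178]
W=np.array([at_z(c,u,v,.055) for u,v in px]);H=np.array([(-.130,.095),(.125,.095),(.125,-.095),(-.130,-.095)])
d=W[:,:2].mean(0);a=W[:,:2]-d;b=H-H.mean(0)
U,S,Vt=np.linalg.svd(b.T@a);R=(U@Vt).T;yaw=np.arctan2(R[1,0],R[0,0]);o=d-R@H.mean(0)
print("heater",o.round(4),yaw,(W[:,:2]-(H@R.T+o)).round(4).tolist())
T=lambda p:np.r_[R@np.array(p[:2])+o,p[2]]
for n,p in dict(mouth=(-.13,0,.049),seat=(-.043,0,.055),grip=(.063,0,.193),gopen=(.174,0,.146)).items(): print(n,T(p).round(4))
s=dict(np.load("scene0.npz"))
for p in [(-.13,.095,.055),(-.13,-.095,.055),(.125,.095,.055),(.063,0,.193)]: print("scene",proj(s,T(p)).round(1),"crop",((proj(s,T(p))-[205,150])*2.2+[0,338]).round(0))
for p in [(88,246),(219,246),(219,205)]:
    print("wedge",at_z(c,p[0]/4+165,p[1]/4+178,0.002).round(4))
print("fin top",at_z(c,104/4+165,216/4+178,.066).round(4))
E
```

```text
heater [ 0.5401 -0.0783] -1.9742551546080407 [[0.0018, -0.0019], [0.0005, 0.0016], [-0.0004, 0.0], [-0.002, 0.0002]]
mouth [0.5911 0.0413 0.049 ]
seat [ 0.5569 -0.0387  0.055 ]
grip [ 0.5153 -0.1362  0.193 ]
gopen [ 0.4717 -0.2383  0.146 ]
scene [234.7 249.8] crop [ 65. 558.]
scene [298.2 234.2] crop [205. 523.]
scene [215.4 190.3] crop [ 23. 427.]
scene [246.8 163.4] crop [ 92. 368.]
wedge [0.4769 0.3825 0.002 ]
wedge [0.4757 0.2606 0.002 ]
wedge [0.5143 0.2611 0.002 ]
fin top [0.4947 0.3563 0.066 ]
```

Emit:
servo_tool:
  deltas:
    - {"dx": 10, "dy": 12, "dz": 10, "rz": 0.05, "fingers": 1}
    - {"dx": 22, "dy": 28, "dz": 10, "rz": 0.055, "fingers": 1}
    - {"dx": 22, "dy": 28, "dz": 10, "rz": 0.055, "fingers": 1}
    - {"dx": 22, "dy": 28, "dz": 6, "rz": 0.055, "fingers": 1}
    - {"dx": 22, "dy": 28, "rz": 0.055, "fingers": 1}
    - {"dx": 22, "dy": 28, "rz": 0.055, "fingers": 1}
    - {"dx": 22, "dy": 28, "rz": 0.055, "fingers": 1}
    - {"dx": 22, "dy": 28, "rz": 0.055, "fingers": 1}
  newtons: 20

```text
invalid input at $.deltas[0]: expected keys dx, dy, dz, rx, ry, rz, fingers
```

Emit:
servo_tool:
  deltas:
    - {"dx": 22, "dy": 28, "rz": 0.055, "fingers": 1}
    - {"dx": 22, "dy": 28, "rz": 0.055, "fingers": 1}
    - {"dx": 22, "dy": 28, "rz": 0.055, "fingers": 1}
    - {"dx": 22, "dy": 28, "rz": 0.055, "fingers": 1}
    - {"dx": 22, "dy": 28, "rz": 0.055, "fingers": 1}
    - {"dx": 22, "dy": 28, "rz": 0.055, "fingers": 1}
    - {"dx": 22, "dy": 28, "rz": 0.05, "fingers": 1}
    - {"dx": 22, "dy": 28, "rz": 0.05, "fingers": 1}

```text
invalid input at $.deltas[0]: expected keys dx, dy, dz, rx, ry, rz, fingers
```

All keys are required.

Emit:
servo_tool:
  deltas:
    - {"dx": 10, "dy": 12, "dz": 10, "rx": 0, "ry": 0, "rz": 0.05, "fingers": 1}
    - {"dx": 22, "dy": 28, "dz": 10, "rx": 0, "ry": 0, "rz": 0.055, "fingers": 1}
    - {"dx": 22, "dy": 28, "dz": 10, "rx": 0, "ry": 0, "rz": 0.055, "fingers": 1}
    - {"dx": 22, "dy": 28, "dz": 6, "rx": 0, "ry": 0, "rz": 0.055, "fingers": 1}
    - {"dx": 22, "dy": 28, "dz": 0, "rx": 0, "ry": 0, "rz": 0.055, "fingers": 1}
    - {"dx": 22, "dy": 28, "dz": 0, "rx": 0, "ry": 0, "rz": 0.055, "fingers": 1}
    - {"dx": 22, "dy": 28, "dz": 0, "rx": 0, "ry": 0, "rz": 0.055, "fingers": 1}
    - {"dx": 22, "dy": 28, "dz": 0, "rx": 0, "ry": 0, "rz": 0.055, "fingers": 1}
  newtons: 20

```text
clock: 1.5
tcp_pos: [0.3489, -0.3347, 0.3409]
orientation: [0.001, 0.928, 0.373, 0.0]
wrist_force: [-0.1, -0.0, -0.6]
finger_gap: -0.0
```

Emit:
servo_tool:
  deltas:
    - {"dx": 22, "dy": 28, "dz": 0, "rx": 0, "ry": 0, "rz": 0.055, "fingers": 1}
    - {"dx": 22, "dy": 28, "dz": 0, "rx": 0, "ry": 0, "rz": 0.055, "fingers": 1}
    - {"dx": 22, "dy": 28, "dz": 0, "rx": 0, "ry": 0, "rz": 0.055, "fingers": 1}
    - {"dx": 22, "dy": 28, "dz": 0, "rx": 0, "ry": 0, "rz": 0.055, "fingers": 1}
    - {"dx": 22, "dy": 28, "dz": 0, "rx": 0, "ry": 0, "rz": 0.055, "fingers": 1}
    - {"dx": 22, "dy": 28, "dz": 0, "rx": 0, "ry": 0, "rz": 0.055, "fingers": 1}
    - {"dx": 22, "dy": 28, "dz": 0, "rx": 0, "ry": 0, "rz": 0.05, "fingers": 1}
    - {"dx": 10, "dy": 15, "dz": 0, "rx": 0, "ry": 0, "rz": 0.02, "fingers": 1}

```text
clock: 2.3
tcp_pos: [0.5131, -0.1228, 0.3407]
orientation: [0.0, 0.835, 0.551, 0.001]
wrist_force: [-0.1, -0.6, -0.2]
finger_gap: 0.0002
```

Emit:
servo_tool:
  deltas:
    - {"dx": 10, "dy": 12, "dz": 0, "rx": 0, "ry": 0, "rz": 0, "fingers": 1}
    - {"dx": 7, "dy": 9, "dz": 0, "rx": 0, "ry": 0, "rz": 0, "fingers": 1}
    - {"dx": 0, "dy": 0, "dz": -20, "rx": 0, "ry": 0, "rz": 0, "fingers": 1}
    - {"dx": 0, "dy": 0, "dz": -25, "rx": 0, "ry": 0, "rz": 0, "fingers": 1}
    - {"dx": 0, "dy": 0, "dz": -25, "rx": 0, "ry": 0, "rz": 0, "fingers": 1}
    - {"dx": 0, "dy": 0, "dz": -12, "rx": 0, "ry": 0, "rz": 0, "fingers": 1}
    - {"dx": 0, "dy": 0, "dz": 0, "rx": 0, "ry": 0, "rz": 0, "fingers": 1}

```text
clock: 3.0
tcp_pos: [0.528, -0.1047, 0.2564]
orientation: [-0.001, 0.836, 0.548, -0.001]
wrist_force: [0.1, 0.7, 0.5]
finger_gap: 0.0002
```

```bash
python3 - <<'E'
from h import *
s=env.get_state();print(s["tcp_pos"],s["wrist_force"])
c=read_camera("scene");w=read_camera("wrist")
a=cv2.resize(c["img"][140:265,190:315,::-1],(500,500),interpolation=cv2.INTER_CUBIC)
b=cv2.resize(w["img"][:,:,::-1],(300,225))
o=np.zeros((500,800,3),np.uint8);o[:,:500]=a;o[:225,500:]=b
cv2.imwrite("pics/p2.png",o)
E
```

```text
[ 0.52799472 -0.10471013  0.25643774] [0.08258306 0.65840844 0.45034125]
```

View pics/p2.png

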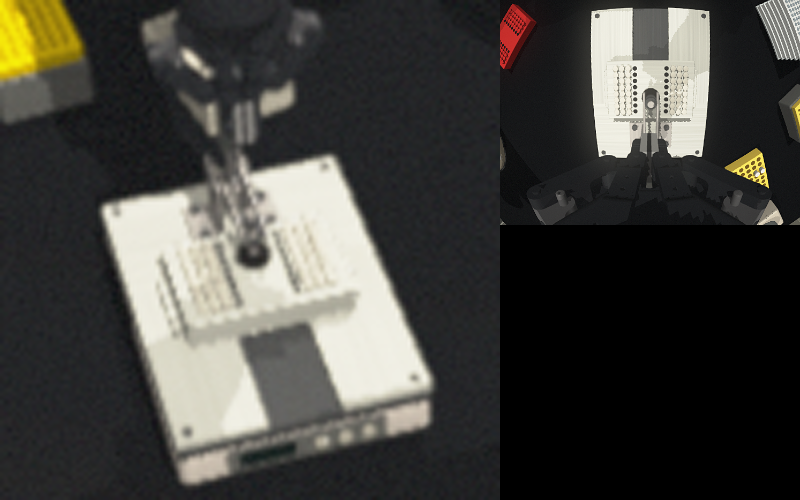

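Emit:
servo_tool:
  deltas:
    - {"dx": -3.1, "dy": -7.4, "dz": 0, "rx": 0, "ry": 0, "rz": 0, "fingers": 1}
    - {"dx": -2, "dy": -4.6, "dz": 0, "rx": 0, "ry": 0, "rz": 0, "fingers": 1}
    - {"dx": -2, "dy": -4.6, "dz": 0, "rx": 0, "ry": 0, "rz": 0, "fingers": 1}
    - {"dx": -2, "dy": -4.6, "dz": 0, "rx": 0, "ry": 0, "rz": 0, "fingers": 1}
    - {"dx": -2, "dy": -4.6, "dz": 0, "rx": 0, "ry": 0, "rz": 0, "fingers": 1}
    - {"dx": -2, "dy": -4.6, "dz": 0, "rx": 0, "ry": 0, "rz": 0, "fingers": 1}

```text
clock: 3.7
tcp_pos: [0.5156, -0.1357, 0.2579]
orientation: [0.0, 0.836, 0.548, -0.0]
wrist_force: [-1.2, 0.4, 0.0]
finger_gap: -0.0001
```

Emit:
servo_tool:
  deltas:
    - {"dx": -2, "dy": -4.6, "dz": 0, "rx": 0, "ry": 0, "rz": 0, "fingers": 1}
    - {"dx": -2, "dy": -4.6, "dz": 0, "rx": 0, "ry": 0, "rz": 0, "fingers": 1}
    - {"dx": -3, "dy": -7, "dz": 0, "rx": 0, "ry": 0, "rz": 0, "fingers": 1}

```text
clock: 4.0
tcp_pos: [0.5088, -0.1515, 0.2578]
orientation: [-0.0, 0.836, 0.549, 0.0]
wrist_force: [0.9, 0.6, -1.3]
finger_gap: 0.0003
```

Emit:
servo_tool:
  deltas:
    - {"dx": -3, "dy": -7, "dz": -2, "rx": 0, "ry": 0, "rz": 0, "fingers": 1}
    - {"dx": -3, "dy": -7, "dz": -2, "rx": 0, "ry": 0, "rz": 0, "fingers": 1}
    - {"dx": -3, "dy": -7, "dz": -3, "rx": 0, "ry": 0, "rz": 0, "fingers": 1}
    - {"dx": -3, "dy": -7, "dz": -3, "rx": 0, "ry": 0, "rz": 0, "fingers": 1}
    - {"dx": -3, "dy": -7, "dz": -4, "rx": 0, "ry": 0, "rz": 0, "fingers": 1}
    - {"dx": -3, "dy": -7, "dz": -4, "rx": 0, "ry": 0, "rz": 0, "fingers": 1}

```text
clock: 4.6
tcp_pos: [0.4909, -0.1943, 0.24]
orientation: [0.001, 0.836, 0.548, 0.0]
wrist_force: [-0.9, -1.0, 5.4]
finger_gap: -0.0002
```

Emit:
servo_tool:
  deltas:
    - {"dx": -3, "dy": -7, "dz": -5, "rx": 0, "ry": 0, "rz": 0, "fingers": 1}
    - {"dx": -2, "dy": -4.6, "dz": -4, "rx": 0, "ry": 0, "rz": 0, "fingers": 1}
    - {"dx": -2, "dy": -4.6, "dz": -4, "rx": 0, "ry": 0, "rz": 0, "fingers": 1}

```text
clock: 4.9
tcp_pos: [0.4839, -0.2105, 0.2267]
orientation: [0.001, 0.836, 0.548, -0.0]
wrist_force: [-0.3, -1.2, 3.4]
finger_gap: 0.0002
```

```bash
python3 - <<'E'
from h import *
s=env.get_state();print(s["tcp_pos"],s["wrist_force"])
c=read_camera("scene");w=read_camera("wrist")
a=cv2.resize(c["img"][140:265,190:315,::-1],(500,500),interpolation=cv2.INTER_CUBIC)
b=cv2.resize(w["img"][:,:,::-1],(300,225))
o=np.zeros((500,800,3),np.uint8);o[:,:500]=a;o[:225,500:]=b
cv2.imwrite("pics/p3.png",o)
E
```

```text
[ 0.48388032 -0.2104578   0.22674534] [-0.33930112 -1.24393386  3.37523035]
```

View pics/p3.png

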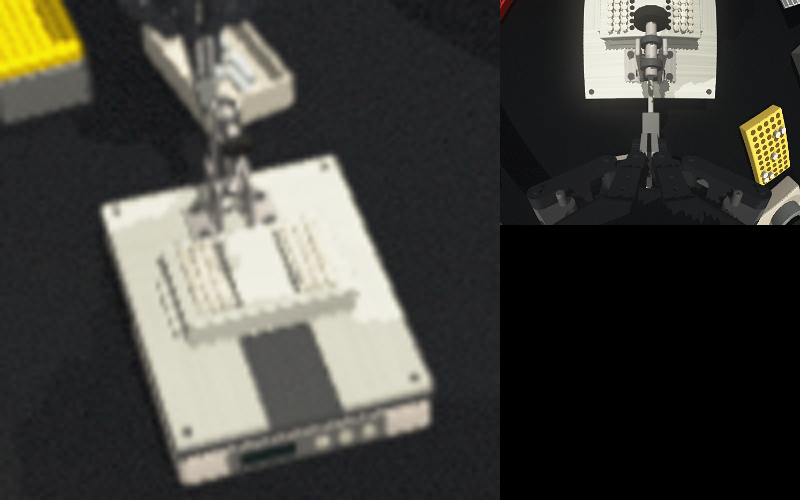

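The arm now stands well up, with its foot at crop (235,147). I'll push a little further to the stop.

Emit:
servo_tool:
  deltas:
    - {"dx": -1.6, "dy": -3.7, "dz": -3, "rx": 0, "ry": 0, "rz": 0, "fingers": 1}
    - {"dx": -1.6, "dy": -3.7, "dz": -3, "rx": 0, "ry": 0, "rz": 0, "fingers": 1}
    - {"dx": -1, "dy": -2.3, "dz": -1, "rx": 0, "ry": 0, "rz": 0, "fingers": 1}
    - {"dx": 0, "dy": 0, "dz": 0, "rx": 0, "ry": 0, "rz": 0, "fingers": 1}

```text
clock: 5.4
tcp_pos: [0.4802, -0.2179, 0.2202]
orientation: [-0.001, 0.836, 0.549, 0.002]
wrist_force: [2.5, 8.5, 5.9]
finger_gap: -0.0001
```

Emit:
servo_tool:
  deltas:
    - {"dx": 2, "dy": 4, "dz": 10, "rx": 0, "ry": 0, "rz": 0, "fingers": 1}
    - {"dx": 0, "dy": 0, "dz": 30, "rx": 0, "ry": 0, "rz": 0, "fingers": 1}
    - {"dx": 0, "dy": 0, "dz": 40, "rx": 0, "ry": 0, "rz": 0, "fingers": 1}
    - {"dx": 0, "dy": 0, "dz": 40, "rx": 0, "ry": 0, "rz": 0, "fingers": 1}
    - {"dx": 0, "dy": 30, "dz": 0, "rx": 0, "ry": 0, "rz": 0.04, "fingers": 1}
    - {"dx": 0, "dy": 40, "dz": 0, "rx": 0, "ry": 0, "rz": 0.04, "fingers": 1}
    - {"dx": 0, "dy": 40, "dz": 0, "rx": 0, "ry": 0, "rz": 0.04, "fingers": -1}
    - {"dx": 0, "dy": 40, "dz": 0, "rx": 0, "ry": 0, "rz": 0.04, "fingers": -1}

```text
clock: 6.2
tcp_pos: [0.4815, -0.0642, 0.3401]
orientation: [0.0, 0.789, 0.614, -0.0]
wrist_force: [1.3, 0.5, 0.2]
finger_gap: 0.0284
```

Emit:
servo_tool:
  deltas:
    - {"dx": 0, "dy": 45, "dz": 0, "rx": 0, "ry": 0, "rz": 0.04, "fingers": -1}
    - {"dx": 0, "dy": 45, "dz": 0, "rx": 0, "ry": 0, "rz": 0.04, "fingers": -1}
    - {"dx": 0, "dy": 45, "dz": 0, "rx": 0, "ry": 0, "rz": 0.04, "fingers": -1}
    - {"dx": 0, "dy": 45, "dz": 0, "rx": 0, "ry": 0, "rz": 0.04, "fingers": -1}
    - {"dx": 0, "dy": 45, "dz": 0, "rx": 0, "ry": 0, "rz": 0.04, "fingers": -1}
    - {"dx": 2, "dy": 45, "dz": 0, "rx": 0, "ry": 0, "rz": 0.04, "fingers": -1}
    - {"dx": 2, "dy": 20, "dz": 0, "rx": 0, "ry": 0, "rz": 0, "fingers": -1}
    - {"dx": 0, "dy": 0, "dz": 0, "rx": 0, "ry": 0, "rz": 0, "fingers": -1}

```text
clock: 7.0
tcp_pos: [0.4856, 0.2272, 0.3396]
orientation: [0.0, 0.709, 0.705, -0.0]
wrist_force: [-0.3, -0.1, -0.9]
finger_gap: 0.0854
```

```bash
python3 - <<'E'
from h import *
s=env.get_state();print(s["tcp_pos"],s["orientation"],s["joint_pos"].round(2))
w=read_camera("wrist");np.savez("w1.npz",tcp=s["tcp_pos"],q=s["orientation"],**w)
print(w["intrinsics"],np.round(w["hand_eye"],4).tolist())
for r in cut_out("wedge_grip","wrist"): print(r["confidence"],r["extent"])
cv2.imwrite("pics/w1.png",cv2.resize(w["img"][:,:,::-1],(800,600),interpolation=cv2.INTER_CUBIC))
E
```

```text
[0.48556348 0.22720791 0.33963624] [ 1.47633073e-04  7.09097778e-01  7.05110142e-01 -7.97130007e-05] [ 0.29  0.23  0.02  1.36 -0.    1.86]
[[325.1922621    0.         278.03693949]
 [  0.         325.1922621  209.78580473]
 [  0.           0.           1.        ]] [[0.0001, -0.9633, -0.2684, 0.0684], [1.0, -0.0002, 0.001, 0.0013], [-0.0011, -0.2684, 0.9633, -0.0713], [0.0, 0.0, 0.0, 1.0]]
0.93 [272.6, 44.8, 301.6, 143.4]
0.67 [345.3, 12.8, 421.0, 78.3]
```

View pics/w1.png

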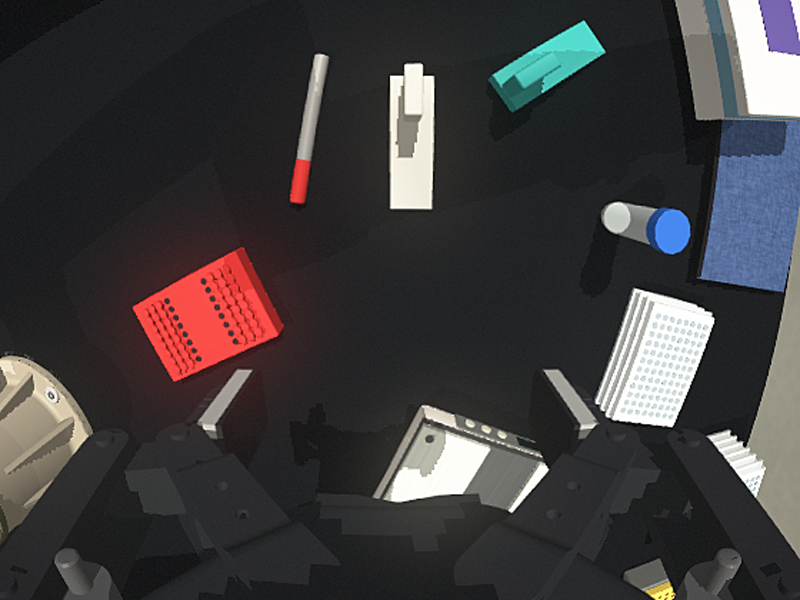

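The wrist view confirms it: white wedge with fin at (413,90) and toe at (411,209). The turquoise one is at (545,65), well apart, and the marker is at (310,130).

```bash
cat >> h.py <<'E'
from scipy.spatial.transform import Rotation as Ro
def wz(w,u,v,z):
    K=w["intrinsics"];x=(u-K[0,2])/K[0,0];y=(v-K[1,2])/K[1,1];r=np.hypot(x,y)
    d=np.array([np.sin(r)*x/r,np.sin(r)*y/r,np.cos(r)]);H=w["hand_eye"];q=w["q"]
    R=Ro.from_quat([q[1],q[2],q[3],q[0]]).as_matrix();o=R@H[:3,3]+w["tcp"];d=R@H[:3,:3]@d
    return o+d*(z-o[2])/d[2]
E
python3 - <<'E'
from h import *
w=dict(np.load("w1.npz"));k=560/800
for n,u,v,z in [("toeL",390,208,.003),("toeR",433,209,.003),("heelL",390,76,.0206),("heelR",434,76,.0206),("fin",404,64,.066),("fin",422,64,.066),("fin",404,114,.066),("fin",424,117,.066)]: print(n,wz(w,u*k,v*k,z).round(4))
E
```

```text
toeL [0.4812 0.2651 0.003 ]
toeR [0.5189 0.2642 0.003 ]
heelL [0.4822 0.3786 0.0206]
heelR [0.5186 0.3788 0.0206]
fin [0.4931 0.3783 0.066 ]
fin [0.5063 0.3784 0.066 ]
fin [0.4928 0.3399 0.066 ]
fin [0.5074 0.3377 0.066 ]
```

Emit:
servo_tool:
  deltas:
    - {"dx": 3, "dy": 31, "dz": -20, "rx": 0, "ry": 0, "rz": 0, "fingers": -0.2}
    - {"dx": 4, "dy": 40, "dz": -30, "rx": 0, "ry": 0, "rz": 0, "fingers": -0.2}
    - {"dx": 4, "dy": 40, "dz": -30, "rx": 0, "ry": 0, "rz": 0, "fingers": -0.2}
    - {"dx": 3, "dy": 20, "dz": -30, "rx": 0, "ry": 0, "rz": 0, "fingers": -0.2}
    - {"dx": 0, "dy": 0, "dz": -35, "rx": 0, "ry": 0, "rz": 0, "fingers": -0.2}
    - {"dx": 0, "dy": 0, "dz": -30, "rx": 0, "ry": 0, "rz": 0, "fingers": -0.2}
    - {"dx": 0, "dy": 0, "dz": -20, "rx": 0, "ry": 0, "rz": 0, "fingers": -0.2}
    - {"dx": 0, "dy": 0, "dz": 0, "rx": 0, "ry": 0, "rz": 0, "fingers": -0.2}

```text
clock: 7.9
tcp_pos: [0.4983, 0.3528, 0.1418]
orientation: [-0.001, 0.711, 0.703, -0.003]
wrist_force: [0.1, -0.6, 0.3]
finger_gap: 0.0511
```

```bash
python3 - <<'E'
from h import *
s=env.get_state();print(s["tcp_pos"],s["orientation"],s["finger_gap"])
w=read_camera("wrist");c=read_camera("scene")
a=cv2.resize(w["img"][200:420,140:420,::-1],(400,314),interpolation=cv2.INTER_CUBIC)
b=cv2.resize(c["img"][210:330,310:430,::-1],(400,400),interpolation=cv2.INTER_CUBIC)
o=np.zeros((400,800,3),np.uint8);o[:314,:400]=a;o[:,400:]=b
cv2.imwrite("pics/p5.png",o)
E
```

```text
[0.49829494 0.35282289 0.14179288] [-6.79004857e-04  7.11358183e-01  7.02821419e-01 -3.33569282e-03] 0.05112723504996308
```

View pics/p5.png

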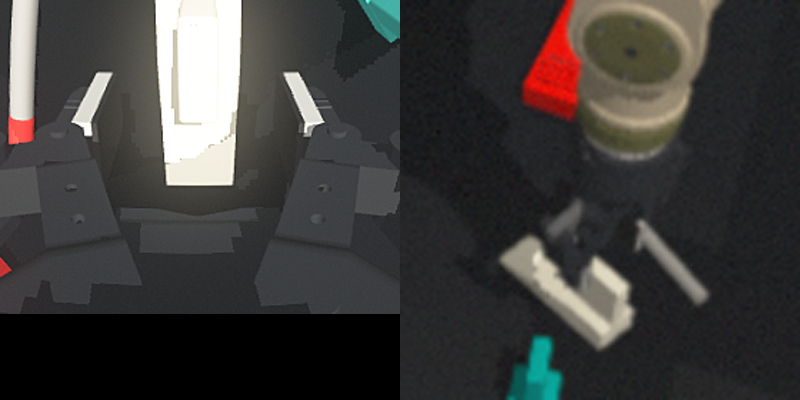

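Picture 5 shows the fin centred between the fingers (crop 198 against a finger midpoint of 197), and the marker is clear. Descending.

Emit:
servo_tool:
  deltas:
    - {"dx": 0.5, "dy": 5.5, "dz": -12, "rx": 0, "ry": 0, "rz": 0, "fingers": -0.2}
    - {"dx": 0, "dy": 0, "dz": -15, "rx": 0, "ry": 0, "rz": 0, "fingers": -0.2}
    - {"dx": 0, "dy": 0, "dz": -14, "rx": 0, "ry": 0, "rz": 0, "fingers": -0.2}
    - {"dx": 0, "dy": 0, "dz": 0, "rx": 0, "ry": 0, "rz": 0, "fingers": -0.2}
    - {"dx": 0, "dy": 0, "dz": 0, "rx": 0, "ry": 0, "rz": 0, "fingers": 0.3}
    - {"dx": 0, "dy": 0, "dz": 0, "rx": 0, "ry": 0, "rz": 0, "fingers": 1}
    - {"dx": 0, "dy": 0, "dz": 0, "rx": 0, "ry": 0, "rz": 0, "fingers": 1}
    - {"dx": 0, "dy": 0, "dz": 0, "rx": 0, "ry": 0, "rz": 0, "fingers": 1}
  newtons: 60

```text
clock: 8.8
tcp_pos: [0.5004, 0.3611, 0.1046]
orientation: [0.0, 0.711, 0.704, 0.0]
wrist_force: [0.4, 0.5, -0.8]
finger_gap: 0.0132
```

Emit:
servo_tool:
  deltas:
    - {"dx": 0, "dy": 0, "dz": 0, "rx": 0, "ry": 0, "rz": 0, "fingers": 1}
    - {"dx": 0, "dy": 0, "dz": 0, "rx": 0, "ry": 0, "rz": 0, "fingers": 1}

```text
clock: 9.0
tcp_pos: [0.5004, 0.361, 0.1044]
orientation: [0.0, 0.711, 0.704, 0.0]
wrist_force: [0.1, -0.1, -0.1]
finger_gap: 0.0132
```

Emit:
servo_tool:
  deltas:
    - {"dx": 0, "dy": 0, "dz": 10, "rx": 0, "ry": 0, "rz": 0, "fingers": 1}
    - {"dx": 0, "dy": 0, "dz": 25, "rx": 0, "ry": 0, "rz": 0, "fingers": 1}
    - {"dx": 0, "dy": 0, "dz": 35, "rx": 0, "ry": 0, "rz": 0, "fingers": 1}
    - {"dx": 0, "dy": 0, "dz": 35, "rx": 0, "ry": 0, "rz": 0, "fingers": 1}
    - {"dx": 0, "dy": 0, "dz": 35, "rx": 0, "ry": 0, "rz": 0, "fingers": 1}
    - {"dx": 10, "dy": -20, "dz": 15, "rx": 0, "ry": 0, "rz": -0.04, "fingers": 1}
    - {"dx": 15, "dy": -30, "dz": 0, "rx": 0, "ry": 0, "rz": -0.05, "fingers": 1}
    - {"dx": 15, "dy": -30, "dz": 0, "rx": 0, "ry": 0, "rz": -0.05, "fingers": 1}

```text
clock: 9.8
tcp_pos: [0.5407, 0.2807, 0.2611]
orientation: [0.001, 0.758, 0.652, 0.001]
wrist_force: [1.6, -0.0, -0.4]
finger_gap: 0.0131
```

Emit:
servo_tool:
  deltas:
    - {"dx": 20, "dy": -25, "dz": 0, "rx": 0, "ry": 0, "rz": -0.05, "fingers": 1}
    - {"dx": 20, "dy": -25, "dz": 0, "rx": 0, "ry": 0, "rz": -0.05, "fingers": 1}
    - {"dx": 20, "dy": -25, "dz": 0, "rx": 0, "ry": 0, "rz": -0.05, "fingers": 1}
    - {"dx": 17, "dy": -25, "dz": 0, "rx": 0, "ry": 0, "rz": -0.05, "fingers": 1}
    - {"dx": 10, "dy": -17, "dz": 0, "rx": 0, "ry": 0, "rz": -0.05, "fingers": 1}
    - {"dx": 8, "dy": -13, "dz": 0, "rx": 0, "ry": 0, "rz": -0.005, "fingers": 1}
    - {"dx": 0, "dy": 0, "dz": 0, "rx": 0, "ry": 0, "rz": 0, "fingers": 1}
    - {"dx": 0, "dy": 0, "dz": 0, "rx": 0, "ry": 0, "rz": 0, "fingers": 1}

```text
clock: 10.6
tcp_pos: [0.6348, 0.1513, 0.2591]
orientation: [-0.0, 0.835, 0.551, -0.0]
wrist_force: [-0.0, -0.3, -0.6]
finger_gap: 0.0133
```

```bash
python3 - <<'E'
from h import *
s=env.get_state();print(s["tcp_pos"],s["orientation"],s["finger_gap"])
w=read_camera("wrist");np.savez("w2.npz",tcp=s["tcp_pos"],q=s["orientation"],**w)
c=read_camera("top");np.savez("t2.npz",**c)
for n in ("wrist","top"):
  for t in ("wedge_grip","heater","block"):
    for r in cut_out(t,n)[:2]: print(n,t,round(r["confidence"],2),r["extent"])
b=cv2.resize(w["img"][150:420,140:420,::-1],(440,424),interpolation=cv2.INTER_CUBIC)
a=cv2.resize(c["img"][175:265,215:355,::-1],(360,231),interpolation=cv2.INTER_CUBIC)
o=np.zeros((424,800,3),np.uint8);o[:,:440]=b;o[:231,440:]=a
cv2.imwrite("pics/p6.png",o)
E
```

```text
[0.63479296 0.15134014 0.2591499 ] [-3.33689231e-04  8.34699946e-01  5.50704889e-01 -1.16778832e-04] 0.01333172675166348
wrist wedge_grip 0.73 [244.7, 211.2, 313.6, 349.4]
wrist wedge_grip 0.71 [118.1, 0.0, 182.8, 34.0]
wrist heater 0.7 [202.8, 291.9, 362.0, 297.9]
wrist block 0.95 [12.5, 222.5, 87.9, 327.6]
wrist block 0.55 [28.0, 73.9, 64.1, 180.7]
top wedge_grip 0.78 [174.3, 189.6, 192.5, 215.7]
top heater 0.65 [267.4, 182.7, 367.8, 260.6]
top block 0.79 [297.3, 199.2, 329.9, 238.7]
```

View pics/p6.png

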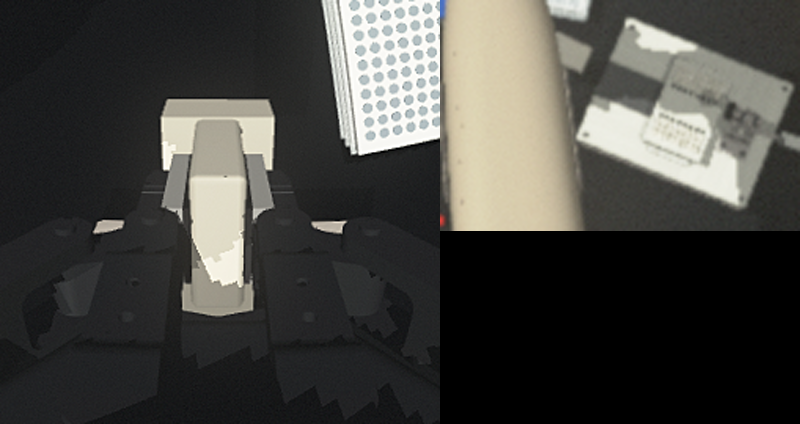

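```bash
python3 - <<'E'
from h import *
w=dict(np.load("w2.npz"));k=280/440
q=w["q"];R=Ro.from_quat([q[1],q[2],q[3],q[0]]).as_matrix();u0=w["tcp"][2]-.1044
for n,u,v,z in [("heelbotL",163,99,0),("heelbotR",272,99,0),("heeltopL",161,117,.0206),("heeltopR",275,117,.0206)]:
    p=wz(w,140+u*k,150+v*k,u0+z);print(n,(R.T@(p-w["tcp"])).round(4))
o=np.array([.5401,-.0783]);a=-1.97426;H=np.array([[np.cos(a),-np.sin(a)],[np.sin(a),np.cos(a)]])
print("tcp in heater",(H.T@(w["tcp"][:2]-o)).round(4), "tool x deg",np.degrees(np.arctan2(R[1,0],R[0,0])))
# refined heater check in top image 2
c=dict(np.load("t2.npz"));s=360/140
px=np.array([(627,18),(793,89),(741,207),(578,138)],float);px=(px-[440,0])/s+[215,175]
W=np.array([at_z(c,x,y,.055)[:2] for x,y in px]);h=np.array([(-.130,.095),(.125,.095),(.125,-.095),(-.130,-.095)])
b=h-h.mean(0);m=W-W.mean(0);U,S,Vt=np.linalg.svd(b.T@m);Q=(U@Vt).T
print("heater2",W.mean(0)-Q@h.mean(0),np.arctan2(Q[1,0],Q[0,0]))
# handles of w1: heater front corner seen by wrist
w1=dict(np.load("w1.npz"));p=wz(w1,424*.7,405*.7,.055);print("w1 corner (-130,-95)?",(H.T@(p[:2]-o)).round(4)); p=wz(w1,548*.7,464*.7,.055);print("w1 px548,464",(H.T@(p[:2]-o)).round(4))
E
```

```text
heelbotL [ 0.0181 -0.0182  0.1044]
heelbotR [0.0181 0.021  0.1044]
heeltopL [ 0.018  -0.0168  0.0838]
heeltopR [0.018  0.0198 0.0838]
tcp in heater [-0.2484 -0.0031] tool x deg 66.83077081269178
heater2 [ 0.53997513 -0.07571936] -1.9900026093114525
w1 corner (-130,-95)? [-0.1535 -0.0985]
w1 px548,464 [-0.1362  0.0417]
```

Emit:
servo_tool:
  deltas:
    - {"dx": 2.5, "dy": -1, "dz": -20, "rx": 0, "ry": 0, "rz": 0, "fingers": 1}
    - {"dx": 0, "dy": 0, "dz": -30, "rx": 0, "ry": 0, "rz": 0, "fingers": 1}
    - {"dx": 0, "dy": 0, "dz": -30, "rx": 0, "ry": 0, "rz": 0, "fingers": 1}
    - {"dx": 0, "dy": 0, "dz": -20, "rx": 0, "ry": 0, "rz": 0, "fingers": 1}
    - {"dx": 0, "dy": 0, "dz": -3, "rx": 0, "ry": 0, "rz": 0, "fingers": 1}
    - {"dx": 0, "dy": 0, "dz": 0, "rx": 0, "ry": 0, "rz": 0, "fingers": 1}

```text
clock: 11.6
tcp_pos: [0.6374, 0.1501, 0.1558]
orientation: [-0.0, 0.835, 0.551, -0.001]
wrist_force: [1.8, 0.2, -0.5]
finger_gap: 0.0133
```

```bash
python3 - <<'E'
from h import *
s=env.get_state();print(s["tcp_pos"],s["wrist_force"])
c=read_camera("scene");np.savez("s3.npz",**c)
cv2.imwrite("pics/p7.png",cv2.resize(c["img"][170:280,200:340,::-1],(764,600),interpolation=cv2.INTER_CUBIC))
E
```

```text
[0.63737841 0.15007056 0.15580426] [ 1.83524219  0.18370431 -0.49067562]
```

View pics/p7.png

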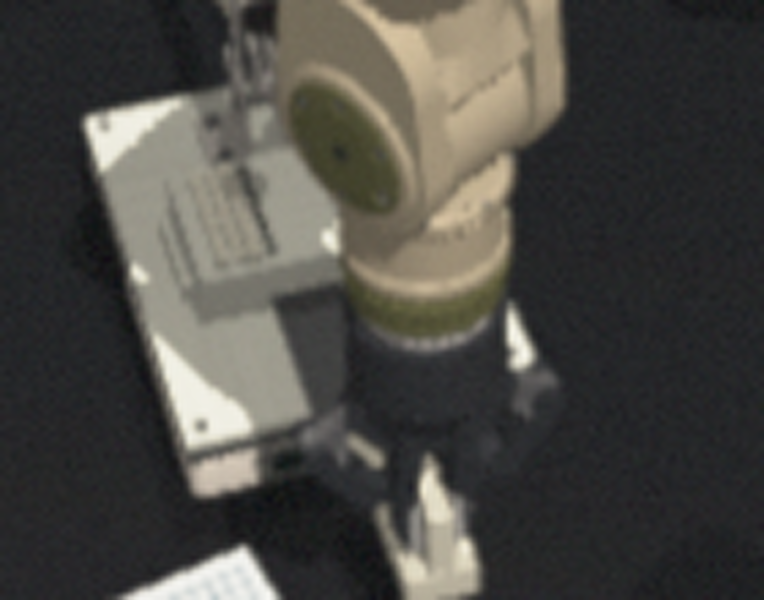

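Picture 7 shows the clamp arm up, the block untouched, and the wedge in line with the groove (about px (430,540)). Advancing into the mouth.

Emit:
servo_tool:
  deltas:
    - {"dx": -3.2, "dy": -7.3, "dz": 0, "rx": 0, "ry": 0, "rz": 0, "fingers": 1}
    - {"dx": -3.2, "dy": -7.3, "dz": 0, "rx": 0, "ry": 0, "rz": 0, "fingers": 1}
    - {"dx": -3.2, "dy": -7.3, "dz": 0, "rx": 0, "ry": 0, "rz": 0, "fingers": 1}
    - {"dx": -3.2, "dy": -7.3, "dz": 0, "rx": 0, "ry": 0, "rz": 0, "fingers": 1}
    - {"dx": -3.2, "dy": -7.3, "dz": 0, "rx": 0, "ry": 0, "rz": 0, "fingers": 1}
    - {"dx": 0, "dy": 0, "dz": 0, "rx": 0, "ry": 0, "rz": 0, "fingers": 1}

```text
clock: 12.25
tcp_pos: [0.6212, 0.1122, 0.1563]
orientation: [0.0, 0.835, 0.55, -0.0]
wrist_force: [0.2, 0.1, -0.9]
finger_gap: 0.0133
```

Emit:
servo_tool:
  deltas:
    - {"dx": 0, "dy": 0, "dz": -1, "rx": 0, "ry": 0, "rz": 0, "fingers": 1}
    - {"dx": 0, "dy": 0, "dz": 0, "rx": 0, "ry": 0, "rz": 0, "fingers": 1}
    - {"dx": 0, "dy": 0, "dz": 0, "rx": 0, "ry": 0, "rz": 0, "fingers": 1}

```text
clock: 12.55
tcp_pos: [0.6218, 0.1137, 0.155]
orientation: [-0.0, 0.835, 0.551, -0.0]
wrist_force: [0.3, -0.2, -0.9]
finger_gap: 0.013
```

Emit:
servo_tool:
  deltas:
    - {"dx": 0, "dy": 0, "dz": -1, "rx": 0, "ry": 0, "rz": 0, "fingers": 1}
    - {"dx": 0, "dy": 0, "dz": 0, "rx": 0, "ry": 0, "rz": 0, "fingers": 1}
    - {"dx": 0, "dy": 0, "dz": 0, "rx": 0, "ry": 0, "rz": 0, "fingers": 1}

```text
clock: 12.85
tcp_pos: [0.6217, 0.1136, 0.154]
orientation: [0.0, 0.835, 0.551, -0.0]
wrist_force: [-0.1, 0.0, -0.5]
finger_gap: 0.0131
```

Emit:
servo_tool:
  deltas:
    - {"dx": 0, "dy": 0, "dz": -0.7, "rx": 0, "ry": 0, "rz": 0, "fingers": 1}
    - {"dx": 0, "dy": 0, "dz": 0, "rx": 0, "ry": 0, "rz": 0, "fingers": 1}
    - {"dx": 0, "dy": 0, "dz": 0, "rx": 0, "ry": 0, "rz": 0, "fingers": 1}

```text
clock: 13.15
tcp_pos: [0.6217, 0.1135, 0.1534]
orientation: [0.0, 0.835, 0.55, -0.0]
wrist_force: [0.5, -0.2, -1.3]
finger_gap: 0.0131
```

Emit:
servo_tool:
  deltas:
    - {"dx": 0, "dy": 0, "dz": -0.7, "rx": 0, "ry": 0, "rz": 0, "fingers": 1}
    - {"dx": 0, "dy": 0, "dz": 0, "rx": 0, "ry": 0, "rz": 0, "fingers": 1}
    - {"dx": 0, "dy": 0, "dz": 0, "rx": 0, "ry": 0, "rz": 0, "fingers": 1}

```text
clock: 13.45
tcp_pos: [0.6218, 0.1135, 0.1531]
orientation: [0.0, 0.835, 0.55, 0.0]
wrist_force: [-0.3, 1.2, 1.6]
finger_gap: 0.0131
```

Emit:
servo_tool:
  deltas:
    - {"dx": -3.9, "dy": -9.2, "dz": 0, "rx": 0, "ry": 0, "rz": 0, "fingers": 1}
    - {"dx": -3.9, "dy": -9.2, "dz": 0, "rx": 0, "ry": 0, "rz": 0, "fingers": 1}
    - {"dx": -3.9, "dy": -9.2, "dz": 0, "rx": 0, "ry": 0, "rz": 0, "fingers": 1}
    - {"dx": -3.9, "dy": -9.2, "dz": 0, "rx": 0, "ry": 0, "rz": 0, "fingers": 1}
    - {"dx": 0, "dy": 0, "dz": 0, "rx": 0, "ry": 0, "rz": 0, "fingers": 1}
    - {"dx": 0, "dy": 0, "dz": 0, "rx": 0, "ry": 0, "rz": 0, "fingers": 1}

```text
clock: 14.05
tcp_pos: [0.6058, 0.075, 0.153]
orientation: [0.001, 0.835, 0.55, -0.001]
wrist_force: [-0.6, -2.7, 5.7]
finger_gap: 0.0131
```

Emit:
servo_tool:
  deltas:
    - {"dx": -3.9, "dy": -9.2, "dz": 0, "rx": 0, "ry": 0, "rz": 0, "fingers": 1}
    - {"dx": -3.9, "dy": -9.2, "dz": 0, "rx": 0, "ry": 0, "rz": 0, "fingers": 1}
    - {"dx": -3.9, "dy": -9.2, "dz": 0, "rx": 0, "ry": 0, "rz": 0, "fingers": 1}
    - {"dx": -2, "dy": -4.6, "dz": 0, "rx": 0, "ry": 0, "rz": 0, "fingers": 1}
    - {"dx": 0, "dy": 0, "dz": 0, "rx": 0, "ry": 0, "rz": 0, "fingers": 1}
    - {"dx": 0, "dy": 0, "dz": 0, "rx": 0, "ry": 0, "rz": 0, "fingers": 1}

```text
clock: 14.65
tcp_pos: [0.5928, 0.0442, 0.1533]
orientation: [0.0, 0.835, 0.55, 0.0]
wrist_force: [-0.3, 0.5, 7.5]
finger_gap: 0.0135
```

Emit:
servo_tool:
  deltas:
    - {"dx": 0, "dy": 0, "dz": 0.2, "rx": 0, "ry": 0, "rz": 0, "fingers": 1}
    - {"dx": -1.6, "dy": -3.7, "dz": 0, "rx": 0, "ry": 0, "rz": 0, "fingers": 1}
    - {"dx": 0, "dy": 0, "dz": 0, "rx": 0, "ry": 0, "rz": 0, "fingers": 1}
    - {"dx": 0, "dy": 0, "dz": 0, "rx": 0, "ry": 0, "rz": 0, "fingers": 1}

```text
clock: 15.05
tcp_pos: [0.5913, 0.0409, 0.1534]
orientation: [0.0, 0.835, 0.551, 0.001]
wrist_force: [1.1, 1.9, 5.4]
finger_gap: 0.0131
```

Emit:
servo_tool:
  deltas:
    - {"dx": -0.8, "dy": -1.8, "dz": 0, "rx": 0, "ry": 0, "rz": 0, "fingers": 1}
    - {"dx": 0, "dy": 0, "dz": 0, "rx": 0, "ry": 0, "rz": 0, "fingers": 1}
    - {"dx": 0, "dy": 0, "dz": 0, "rx": 0, "ry": 0, "rz": 0, "fingers": 1}

```text
clock: 15.35
tcp_pos: [0.5906, 0.0395, 0.1534]
orientation: [-0.0, 0.835, 0.551, 0.001]
wrist_force: [1.9, 2.8, 5.2]
finger_gap: 0.013
```

Emit:
servo_tool:
  deltas:
    - {"dx": -0.8, "dy": -1.8, "dz": 0, "rx": 0, "ry": 0, "rz": 0, "fingers": 1}
    - {"dx": 0, "dy": 0, "dz": 0, "rx": 0, "ry": 0, "rz": 0, "fingers": 1}
    - {"dx": 0, "dy": 0, "dz": 0, "rx": 0, "ry": 0, "rz": 0, "fingers": 1}

```text
clock: 15.65
tcp_pos: [0.5901, 0.0384, 0.1534]
orientation: [-0.0, 0.835, 0.551, 0.002]
wrist_force: [2.9, 6.3, 3.7]
finger_gap: 0.0133
```

Emit:
servo_tool:
  deltas:
    - {"dx": -0.8, "dy": -1.8, "dz": 0, "rx": 0, "ry": 0, "rz": 0, "fingers": 1}
    - {"dx": 0, "dy": 0, "dz": 0, "rx": 0, "ry": 0, "rz": 0, "fingers": 1}
    - {"dx": 0, "dy": 0, "dz": 0, "rx": 0, "ry": 0, "rz": 0, "fingers": 1}

```text
clock: 15.95
tcp_pos: [0.5896, 0.0371, 0.1535]
orientation: [-0.001, 0.834, 0.551, 0.002]
wrist_force: [3.3, 7.3, 4.4]
finger_gap: 0.0135
```

Emit:
servo_tool:
  deltas:
    - {"dx": -1.2, "dy": -2.8, "dz": 0, "rx": 0, "ry": 0, "rz": 0, "fingers": 1}
    - {"dx": 0, "dy": 0, "dz": 0, "rx": 0, "ry": 0, "rz": 0, "fingers": 1}
    - {"dx": -1.2, "dy": -2.8, "dz": 0, "rx": 0, "ry": 0, "rz": 0, "fingers": 1}
    - {"dx": 0, "dy": 0, "dz": 0, "rx": 0, "ry": 0, "rz": 0, "fingers": 1}
    - {"dx": 0, "dy": 0, "dz": 0, "rx": 0, "ry": 0, "rz": 0, "fingers": 1}

```text
clock: 16.45
tcp_pos: [0.5872, 0.0315, 0.1535]
orientation: [-0.001, 0.834, 0.551, 0.002]
wrist_force: [5.0, 8.0, 4.2]
finger_gap: 0.0133
```

```bash
python3 - <<'E'
from h import *
s=env.get_state();print(s["tcp_pos"],s["wrist_force"],s["ft_torque"],s["orientation"])
c=read_camera("scene");np.savez("s4.npz",**c)
w=read_camera("wrist")
a=cv2.resize(c["img"][170:270,200:320,::-1],(480,400),interpolation=cv2.INTER_CUBIC)
b=cv2.resize(w["img"][:,:,::-1],(320,240))
o=np.zeros((400,800,3),np.uint8);o[:,:480]=a;o[:240,480:]=b
cv2.imwrite("pics/p8.png",o)
E
```

```text
[0.58724915 0.03145803 0.15350198] [5.0056532  7.99290861 4.19679869] [ 1.35162592 -0.6554692  -0.01335957] [-6.73457699e-04  8.34404658e-01  5.51146814e-01  2.36711269e-03]
```

View pics/p8.png

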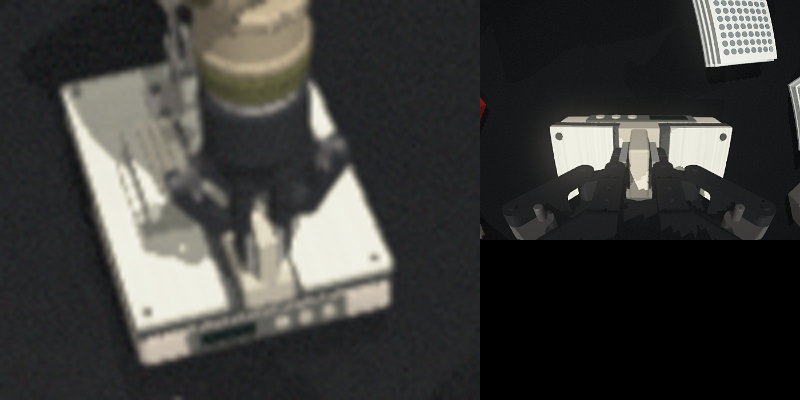

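The wedge lies in the groove with its heel near the mouth, and the push force has levelled off at about 9 N, so the slope is lifting the edge. I'll advance 7 mm, then measure the heel against the deck's front edge.

Emit:
servo_tool:
  deltas:
    - {"dx": -1.2, "dy": -2.8, "dz": 0, "rx": 0, "ry": 0, "rz": 0, "fingers": 1}
    - {"dx": 0, "dy": 0, "dz": 0, "rx": 0, "ry": 0, "rz": 0, "fingers": 1}
    - {"dx": -1.6, "dy": -3.7, "dz": 0, "rx": 0, "ry": 0, "rz": 0, "fingers": 1}
    - {"dx": 0, "dy": 0, "dz": 0, "rx": 0, "ry": 0, "rz": 0, "fingers": 1}
    - {"dx": 0, "dy": 0, "dz": 0, "rx": 0, "ry": 0, "rz": 0, "fingers": 1}

```text
clock: 17.05
tcp_pos: [0.5844, 0.0247, 0.1534]
orientation: [-0.001, 0.834, 0.551, 0.002]
wrist_force: [3.5, 6.6, 4.5]
finger_gap: 0.0134
```

```bash
python3 - <<'E'
from h import *
s=env.get_state();p=s["tcp_pos"];print(p,s["wrist_force"],"hx",(p[0]-.5401)*-.393+(p[1]+.0783)*-.92)
w=read_camera("wrist");np.savez("w3.npz",tcp=p,q=s["orientation"],**w)
cv2.imwrite("pics/p9.png",cv2.resize(w["img"][190:330,180:380,::-1],(800,560),interpolation=cv2.INTER_CUBIC))
E
```

```text
[0.58436916 0.02474923 0.15344625] [3.5092463  6.63422512 4.45120072] hx -0.11220306684174203
```

View pics/p9.png

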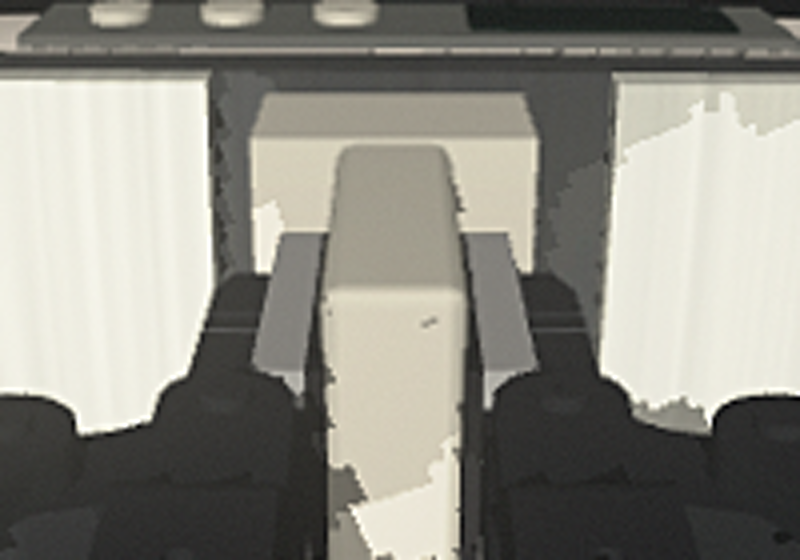

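The view shows the heel's lower edge at y=93 on the groove floor, inside the mouth. The deck's front edge is at y≈74, and the wedge sits centred and parallel in the groove.

```bash
python3 - <<'E'
from h import *
w=dict(np.load("w3.npz"));q=w["q"];R=Ro.from_quat([q[1],q[2],q[3],q[0]]).as_matrix()
f=lambda u,v,z:(R.T@(wz(w,180+u/4,190+v/4,z)-w["tcp"])*1e3).round(1)
for n,u,v,z in [("deckL",100,76,.055),("deckL2",205,74,.055),("deckR",615,74,.055),("deckR2",750,74,.055),("floorL",235,70,.049),("floorR",575,70,.049),("heelbot",270,93,.049),("heelbotR",525,93,.049),("heeltop",252,136,.0696),("heeltopR",538,136,.0696)]: print(n,f(u,v,z))
E
```

```text
deckL [ 22.1 -39.   98.5]
deckL2 [ 22.4 -24.3  98.5]
deckR [22.3 31.7 98.6]
deckR2 [22.3 50.9 98.6]
floorL [ 21.3 -20.9 104.5]
floorR [ 21.3  27.  104.6]
heelbot [ 17.9 -16.  104.5]
heelbotR [ 17.9  20.  104.6]
heeltop [ 18.3 -16.5  83.9]
heeltopR [18.2 19.6 84. ]
```

The heel is about 4 mm inside the mouth, which puts the toe about 31 mm past the edge. The force onset gives about 30.3 mm. The lift is therefore about 3.6–3.7 mm, so I'll go 1.5 mm further.

Emit:
servo_tool:
  deltas:
    - {"dx": -0.6, "dy": -1.4, "dz": 0, "rx": 0, "ry": 0, "rz": 0, "fingers": 1}
    - {"dx": 0, "dy": 0, "dz": 0, "rx": 0, "ry": 0, "rz": 0, "fingers": 1}
    - {"dx": 0, "dy": 0, "dz": 0, "rx": 0, "ry": 0, "rz": 0, "fingers": 1}
    - {"dx": 0, "dy": 0, "dz": 0, "rx": 0, "ry": 0, "rz": 0, "fingers": 1}
    - {"dx": 0, "dy": 0, "dz": 0, "rx": 0, "ry": 0, "rz": 0, "fingers": 1}

```text
clock: 17.6
tcp_pos: [0.5839, 0.0236, 0.1535]
orientation: [-0.001, 0.834, 0.551, 0.002]
wrist_force: [3.2, 7.2, 4.4]
finger_gap: 0.0134
```

```bash
python3 - <<'E'
from h import *
s=env.get_state();p=s["tcp_pos"];print(p,s["wrist_force"],s["finger_gap"],"hx",(p[0]-.5401)*-.393+(p[1]+.0783)*-.92)
c=read_camera("top");w=read_camera("wrist")
a=cv2.resize(c["img"][160:270,160:360,::-1],(800,440),interpolation=cv2.INTER_CUBIC)
b=cv2.resize(w["img"][190:230,180:380,::-1],(800,160),interpolation=cv2.INTER_CUBIC)
cv2.imwrite("pics/p10.png",np.vstack([a,b]))
E
```

```text
[0.58385695 0.02360008 0.15349553] [3.2497455  7.23953212 4.41796758] 0.013446047870407481 hx -0.11094455582099215
```

View pics/p10.png

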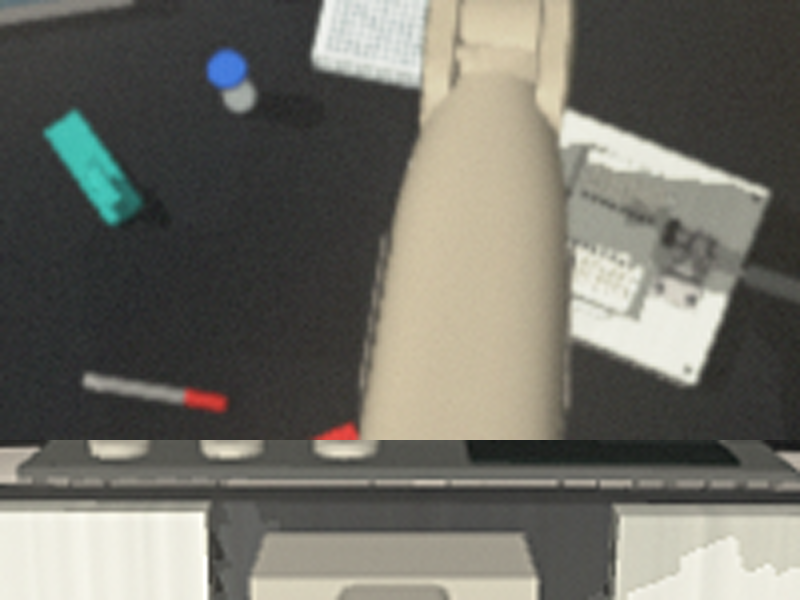

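The handle is back and the clamp open, the bystanders in view are in place, and the heel is now about 5 mm inside the mouth. Handing in.

```bash
python3 -c "
from workcell import job
print(job.hand_in())"
```

```text
the job is handed in; nothing more can be done
None
```

The clamp is open, the wedge is under the block, and I handed the job in at about 17.7 s. The gripper is still holding the wedge in place at 60 N. I estimate the block's front edge is up about 4 mm, but I never saw it directly because the robot arm blocked the view.

- **Clamp:** I pushed the handle over centre to its stop, and the pictures show the clamp arm standing well up.
- **Wedge:** I took the white wedge by its fin and slid it toe first along the groove floor. It touched the floor within 0.3 mm of the calculated height and sits centred and parallel in the groove.
- **Lift, from the wrist camera:** before the last push the wedge's heel was about 4 mm inside the groove mouth, and I then moved it 1.3 mm more. That puts the toe about 32 mm past the edge, a lift of about 4.0 mm.
- **Lift, from the push force:** the point where the force began to rise suggests slightly less, about 3.8–3.9 mm.
- **Disagreement:** the heater position I first measured from the top camera put the toe about 4 mm less far in than the wrist camera did. I relied on the wrist camera, which the force reading supported.
- **Forces and bystanders:** the wrist force read about 9 N at the end. The marker, the tube with the blue cap and the turquoise wedge look undisturbed in the last picture. I did not recheck the other things on the bench one by one.

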